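Put the bench kit back in its fitted rests

TASK

Put the roller's kit back for the next shift: set the mist sprayer, the paste cup, the hardwood block and the loose cigar, which lie on the near left part of the bench in front of you, each into the wooden rest made for it - the sprayer in the tall narrow collar, the cup in the wide shallow dish, the block in the rectangular pocket, the cigar between the rails of the long rest. Each must sit right down in its rest; keep the sprayer and the cup upright all the way, and do not shift the lighter or the tape roll.

Things in the scene. Friction and masses are not known exactly. Their poses are not given: they have to be found in the camera images.
- mist_center (a point): Small clear mist sprayer with a white cap, standing upright directly on the bare near part of the bench, left of the rests (not the like thing farther off): 129 mm tall, body 36 mm in diameter, cap 24 mm in diameter from about 88 mm up. The point is on its axis, half-way up (64.5 mm over its foot); z is up along it. The body is the place to grip, from above, at or a little above this point (the cap then stands between the fingers). About 90 g.
- cup_center (a point): Small clear plastic portion cup of paste, open, standing upright directly on the bare near part of the bench, left of the rests (not the like thing farther off): 36 mm high, 63 mm across the rim, tapering to a 44 mm foot. The point is on its axis, half-way up (18 mm over its foot). Grip across the outside of the rim from above. About 30 g.
- block_center (a point): Small dark hardwood block lying flat: 28 mm (its x) by 46 mm (its y) by 18 mm high. The point is its centre, 9 mm over its underside; z is up. About 50 g.
- cigar_center (a point): Hand-rolled cigar lying flat, on the bare near part of the bench, left of the rests (not the ones farther off, on the neighbour's board or at the far right): 150 mm long (its y axis), 19 mm thick. The point is its centre, 9.5 mm over its underside. Rigid, about 14 g; grip across the middle.
- bottle_well: Rest for the mist sprayer: 80 mm square plywood board with a tall round wooden collar, the narrow deep well: inner diameter 52 mm, collar top 30 mm over the bench, floor of the well 6 mm over the bench (24 mm deep). Screwed to the bench. Origin: centre of its underside, on the bench.
- cup_dish: Rest for the paste cup: 100 mm square plywood board with a low round rim, the wide shallow dish: inner diameter 72 mm, rim top 11 mm over the bench, floor 6 mm over the bench (5 mm deep). Screwed to the bench. Origin: centre of its underside, on the bench.
- block_pocket: Rest for the hardwood block: low rectangular frame 66 by 84 mm outside, pocket 42 mm (its x) by 60 mm (its y), frame top 11 mm over the bench, pocket floor 6 mm over the bench (5 mm deep). The block fits only with its long side along the pocket's long side (either way round). Screwed to the bench. Origin: centre of its underside, on the bench.
- cigar_rest: Rest for the cigar: plywood board 62 by 184 mm (long along its y axis) with a pair of short rails and an end stop at each end and its middle left open for the fingers: trough 32 mm wide between the rails, 164 mm long between the stops; rails rise 10 mm above the trough's floor, which is 6 mm over the bench. Screwed to the bench. Origin: centre of its underside, on the bench.
- lighter_center (a point): Bystander, to be left where it is: cigarette lighter lying flat on the bench, about 75 mm long, 24 mm wide, 14 mm high (it lies diagonally in its own frame). The point is the middle of it, half-way up.
- tape_center (a point): Bystander, to be left where it is: roll of paper tape lying flat, 93 mm in diameter, 24 mm high. The point is its centre, half-way up.
Not all that is in view belongs to the job. There is more than one size of the part that bears cup_center; the job needs the larger.

How it is judged:
At the end, for the whole second after the job is handed in: All four are at rest, fully down in their own rests: sprayer upright in the collar (within 12 mm of centre), cup upright in the dish (16 mm), block flat in the pocket (12 mm, 0.36 rad), cigar between the rails (15 mm, 0.16 rad) (horizontal distance between mist_center and bottle_well below 0.012 m and z of mist_center in the frame of bottle_well between 0.0655 and 0.0765 m and angle between each of mist_center, block_center's own z axis and vertical below 0.12 rad and linear speed of each of mist, cup, block, cigar below 0.02 m/s and horizontal distance between cup_center and cup_dish below 0.016 m and z of cup_center in the frame of cup_dish between 0.019 and 0.027 m and angle between cup_center's own z axis and vertical below 0.1 rad and horizontal distance between block_center and block_pocket below 0.012 m and z of block_center in the frame of block_pocket between 0.01 and 0.018 m and angle between the y axis of block_center and the y axis of block_pocket, either way round below 0.36 rad and horizontal distance between cigar_center and cigar_rest below 0.015 m and z of cigar_center in the frame of cigar_rest between 0.0105 and 0.0195 m and angle between the y axis of cigar_center and the y axis of cigar_rest, either way round below 0.16 rad); the robot touches nothing.
It fails at once if the mist sprayer is tipped over (more than 35 degrees from upright) (angle between mist_center's own z axis and vertical above 0.6 rad).
It fails at once if the paste cup is tipped (more than 35 degrees from upright) (angle between cup_center's own z axis and vertical above 0.6 rad).
It fails at once if the lighter is shifted more than 25 mm (distance of lighter_center from where it was at the start of the episode above 0.025 m).
It fails at once if the tape roll is shifted more than 25 mm (distance of tape_center from where it was at the start of the episode above 0.025 m).
It also fails if it takes over 115 s, if anything falls off the work surface, if the arm or the gripper's body presses on something with over 40 N, if the wrist force passes 120 N, or if a joint passes its speed limit or range.

ROBOT

A 6-joint arm with a two-finger parallel gripper is mounted at the origin on a cart in front of the work surface, level with it; the furniture and walls round the work are solid. World frame = base frame: x ahead of the robot, y to its left, z up, the work surface at z = 0. Lengths are in m, angles in rad, forces in N, time in s.
With the tool pointing down it reaches from about 0.35 to 0.725 m from the base axis. Payload 6 kg.
Tool frame: the origin (TCP) lies at the very end of the fingers, on their centre line; the grasp point (between the pads) lies 19 mm behind it; z points along the fingers, y is the line along which they close (so a half turn about z gives the same grasp; the last joint's range is limited). The gripper opens to 85 mm and grips with 20 to 120 N. Pads are 22 mm wide; open, the fingers measure 114 mm over their backs; the gripper's body (76 mm by 85 mm) begins 54 mm behind the grasp point. The pads swing forward as they close: fully open they stand 13 mm farther back than shut.
Start: joints at [1.645, 0.04, 0.085, 0, -1.615, -0.334], TCP at [0.154, 0.58, 0.231] pointing down, gripper open.
Joint ranges: [-2.56, 2.56], [-1.29, 2.01], [-1.08, 1.49], [-3.29, 1.98], [-2.81, -0.18], [-2.99, 2.99]. Speed limits (rad/s): [2.57, 2.57, 3.01, 3.14, 3.14, 3.14].

INTERFACE

Orientations are given as a unit quaternion [w, x, y, z].
In Python, from workcell import monitor, snapshot, sign_off, regions_of gives the robot as it stands.
- The arm moves only by the tool drive_tool, never from a script. Its argument "moves" is a list of rows, each a list of 6 numbers: the shift along the tool's x, y, z in mm, then the turn, a rotation vector about the tool's x, y, z in rad. In form: [[tx, ty, tz, rx, ry, rz], ...]. A call has 1 to 5 rows; each row shifts and turns the commanded pose from where the row before left it, along the tool's axes as they then stand; what a row does not reach is not made up. A row lasts 1/12 s, in which the tool goes at most 41.7 mm and 7.16 degrees, less where a joint would pass 70% of its speed; a pose out of reach is approached as far as the arm can. A call is refused whole if a number of a shift passes 41.7 or a number of a turn 0.125, either way. A call with a gripper value outside its range is refused whole. "gripper" is the closure in counts, from 0 (fully open) to 255 (shut), set as the call begins (left out, the last holds). The fingers move at their own pace and stop on an object; "newtons" is the grip in N (left out, the last holds). Time passes only in rows, so rows that do not move let the fingers close. It gives the time, the measured TCP pose, the force, the opening and the grip force at its end, in the units of the state.
- monitor.get_state(): the state, without advancing time (a new reading comes with each control period).
- snapshot(name): name is "scene" or "top"; returns a dict with "pixels" (480x640x3 uint8, red, green, blue), "mtx" (3x3 intrinsics, pixels), "cam_to_world" (4x4, takes a point from camera to world coordinates). Camera axes: x right, y up, looking along -z (the intrinsics and any distortion apply to the point x, -y, -z); pixel columns grow to the right and rows downward; lengths in m; the calibration is good to about 2 mm. A picture is of the moment at which its call begins. There is no depth.
- sign_off(): hands the job in; it is judged then, once.
Trained networks look in a picture, given as the dict that the camera call returned (one of the last four; its "shot" number tells which), for a name from the list of things; names that differ only in an ending like _2 or _b are one class to them, and where a whole thing is asked for, a point or a joint stands for the part that bears it (a point fixed in the world has none). Each returns a list of dicts, best first, with "conf" (0 to 1); they miss things now and then, are a little off and sometimes report something else, mostly with a low value. They report only what shows in the picture. A call takes as long as a camera call. They do not tell look-alikes from the thing itself.
- regions_of(picture, query): "region" (480x640 bool, what is visible of it) and "centre" ([column, row] in pixels, amid what is visible of it).
The state is a dict: "t": time; "joint_positions": joint angles; "qvel": joint speeds; "joint_torque": joint torques, N m; "tcp_pos": TCP position; "ee_rot": TCP orientation; "wrist_force": force on the tool from outside, world axes, zero at the start; "ft_torque": the same for the moment, N m; "width": finger opening in m; "finger_force": force on a finger pad.
Only numpy, scipy, OpenCV 4.12 (cv2) and the standard library are available. Lean on these libraries where they do the work, as an engineer would, in place of code of your own. Each camera call takes 0.05 s, during which the arm holds its last target. There are 200 camera calls.

## Working session

There is one attempt and no reset: what is moved stays moved. The work goes in short steps, Python scripts to look and compute and a tool call to move; the robot and the scene stay as the last step left them, time stands still between calls to the robot, and variables do not carry over. Pictures are saved under pics/ and viewed, at most 14 in all, crops included, and the job is handed in when it is done.

Besides the shell and the picture viewer there is one more tool, called as name([rows], argument=value, ...), one row to a line, values as JSON. drive_tool: Moves the arm, as the interface text tells. Its arguments: {"type":"object","properties":{"moves":{"type":"array"},"gripper":{"type":"number"},"newtons":{"type":"number"}},"required":["moves"]}

```bash
mkdir -p pics; cat > h.py <<'E'
import numpy as np, cv2
from workcell import monitor, snapshot, sign_off, regions_of
def save(p,n): cv2.imwrite('pics/'+n+'.png',p['pixels'][:,:,::-1])
def ray(p,uv,z):
    M=np.array(p['cam_to_world']);K=np.array(p['mtx'])
    d=np.linalg.inv(K)@np.array([uv[0],uv[1],1.]); d=M[:3,:3]@(d*[1,-1,-1]); o=M[:3,3]
    return o+d*(z-o[2])/d[2]
def proj(p,X):
    M=np.array(p['cam_to_world']);K=np.array(p['mtx'])
    c=(M[:3,:3].T@(np.array(X)-M[:3,3]))*[1,-1,-1]; q=K@c; return q[:2]/q[2]
E
python3 - <<'E'
from h import *
s=monitor.get_state(); print({k:np.round(v,3) for k,v in s.items()})
zs=dict(mist_center=.0645,cup_center=.018,block_center=.018,cigar_center=.0095,bottle_well=.03,cup_dish=.011,block_pocket=.011,cigar_rest=.006,lighter_center=.014,tape_center=.024)
for n in ['top','scene']:
    p=snapshot(n); save(p,n+'0'); print(n,[k for k in p],np.round(p['cam_to_world'],3).tolist(),np.round(p['mtx'],1).tolist())
    for q,z in zs.items():
        for r in regions_of(p,q):
            print(n,q,round(r['conf'],2),np.round(r['centre']),r['region'].sum(),np.round(ray(p,r['centre'],z),3)[:2])
E
```

```text
{'t': np.float64(0.0), 'joint_positions': array([ 1.645,  0.041,  0.084, -0.   , -1.615, -0.334]), 'qvel': array([-0.001, -0.001, -0.001,  0.001,  0.002,  0.   ]), 'joint_torque': array([-0.0000e+00, -3.6820e+01,  3.4741e+01,  6.9320e+00, -5.0000e-03,
        0.0000e+00]), 'tcp_pos': array([0.154, 0.58 , 0.23 ]), 'ee_rot': array([ 0.001,  0.992, -0.13 , -0.   ]), 'wrist_force': array([-0.216, -0.655,  0.213]), 'ft_torque': array([ 0.014, -0.017,  0.01 ]), 'finger_force': np.float64(0.0), 'width': np.float64(0.086)}
top ['pixels', 'mtx', 'cam_to_world', 'shot'] [[-0.007, 0.981, -0.194, 0.312], [-1.0, -0.003, 0.022, -0.072], [0.021, 0.194, 0.981, 1.138], [0.0, 0.0, 0.0, 1.0]] [[443.1, 0.0, 319.3], [0.0, 443.1, 244.4], [0.0, 0.0, 1.0]]
top mist_center 0.59 [259. 216.] 239 [0.596 0.054]
top cup_center 0.78 [238. 276.] 510 [0.452 0.111]
top cup_center 0.69 [262. 248.] 195 [0.524 0.05 ]
top block_center 0.7 [195. 271.] 214 [0.466 0.219]
top block_center 0.54 [261. 214.] 248 [0.615 0.054]
top block_center 0.41 [332. 271.] 1505 [ 0.464 -0.129]
top cigar_center 0.97 [152. 276.] 428 [0.454 0.3
[... 438 characters left out ...]
7, -0.372, -0.095], [-0.495, -0.554, 0.669, 1.041], [0.013, 0.766, 0.643, 1.144], [0.0, 0.0, 0.0, 1.0]] [[563.7, 0.0, 319.6], [0.0, 563.7, 244.2], [0.0, 0.0, 1.0]]
scene mist_center 0.77 [277. 264.] 384 [0.59  0.057]
scene cup_center 0.65 [268. 359.] 433 [0.447 0.321]
scene block_center 0.51 [282. 333.] 141 [0.461 0.233]
scene cigar_center 0.89 [271. 360.] 488 [0.442 0.315]
scene bottle_well 0.81 [333. 209.] 423 [ 0.6   -0.299]
scene cup_dish 0.6 [348. 258.] 637 [ 0.454 -0.126]
scene block_pocket 0.66 [308. 238.] 409 [ 0.606 -0.143]
scene cigar_rest 0.72 [381. 224.] 740 [ 0.442 -0.336]
scene cigar_rest 0.6 [307. 240.] 423 [ 0.608 -0.14 ]
scene tape_center 0.87 [375. 196.] 421 [ 0.516 -0.448]
```

View pics/top0.png

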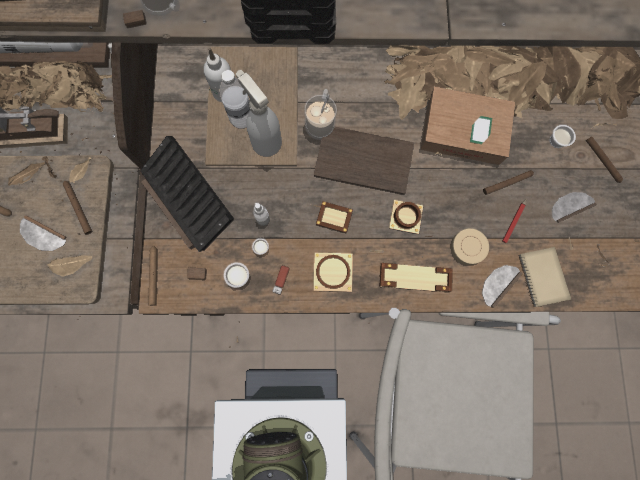

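View pics/scene0.png

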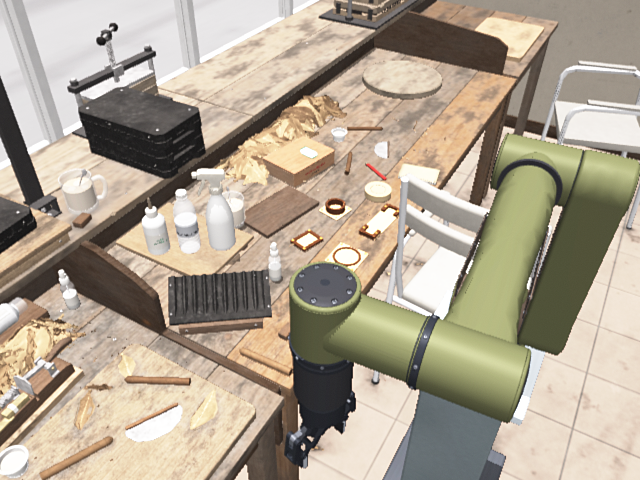

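```bash
python3 - <<'E'
from h import *
a=cv2.imread('pics/top0.png'); b=cv2.imread('pics/scene0.png')
cv2.imwrite('pics/ta.png',cv2.resize(a[190:320,130:300],(784,600),interpolation=cv2.INTER_CUBIC))
cv2.imwrite('pics/tb.png',cv2.resize(a[190:310,300:500],(800,480),interpolation=cv2.INTER_CUBIC))
cv2.imwrite('pics/sa.png',cv2.resize(b[220:400,120:340],(733,600),interpolation=cv2.INTER_CUBIC))
E
```

```text
(no output)
```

View pics/ta.png

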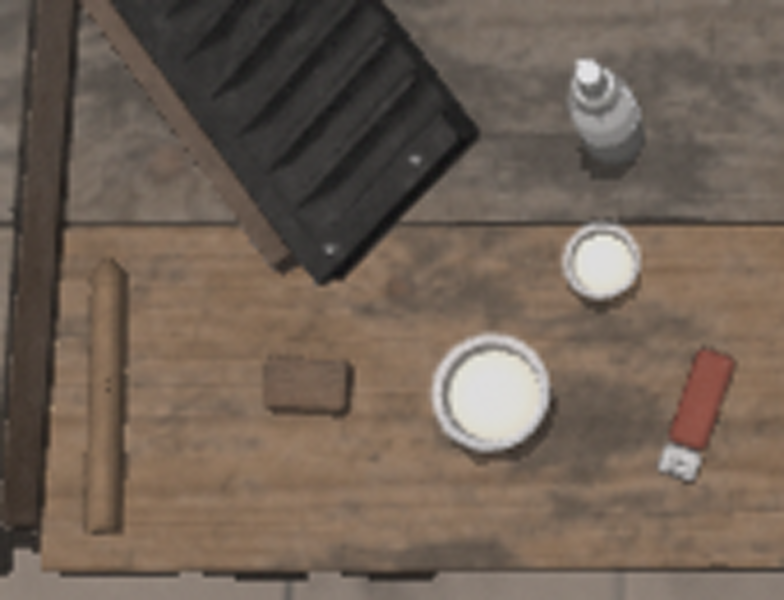

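View pics/tb.png

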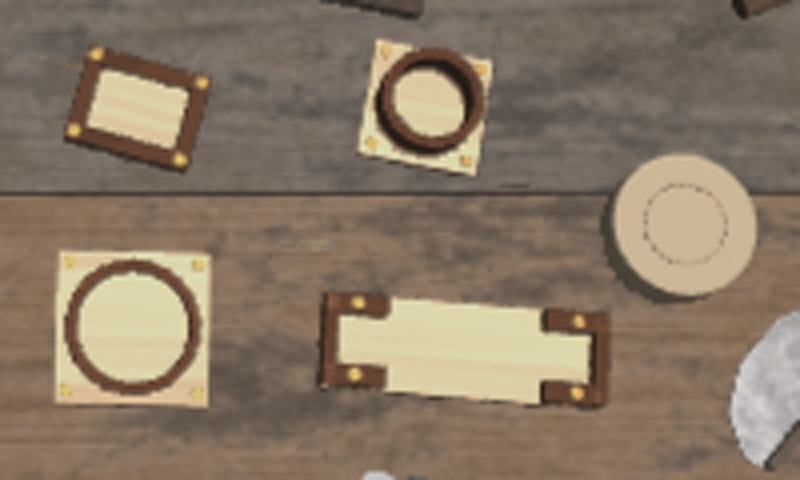

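View pics/sa.png

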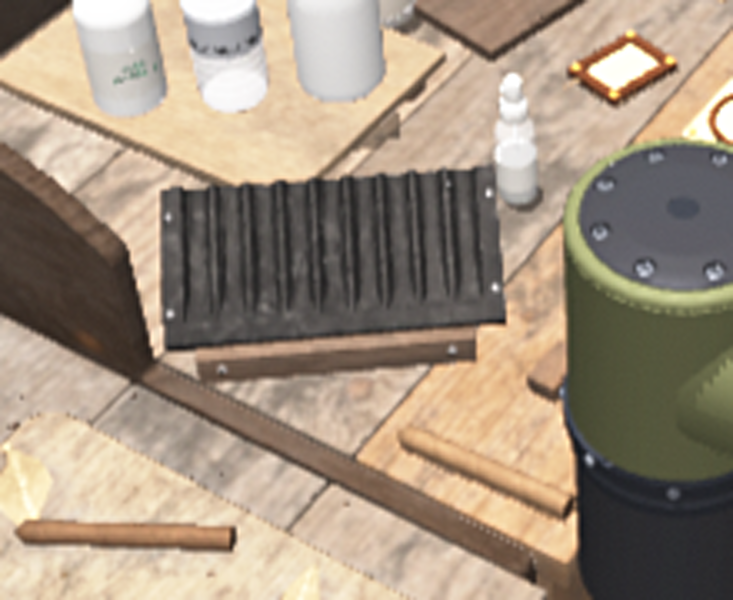

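```bash
cat > pts.py <<'E'
from h import *
p=snapshot('top'); q=snapshot('scene')
A=lambda x,y:(130+(x+.5)/4.612-.5,190+(y+.5)/4.615-.5)
B=lambda x,y:(300+(x+.5)/4-.5,190+(y+.5)/4-.5)
S=lambda x,y:(120+(x+.5)/3.332-.5,220+(y+.5)/3.333-.5)
L=[('cigA',A(108,262),.0095),('cigB',A(104,530),.0095),('cig',A(107,396),.0095),('block',A(304,382),.018),('blockL',A(264,381),.018),('blockR',A(344,384),.018),
('cup',A(491,392),.036),('misttop',A(588,72),.129),('lighter',A(697,414),.014),('smallcup',A(602,260),.03),('railTopR',A(45,396),.03),('railend',A(40,530),.03),('rackcorner',A(322,282),.05),
('pocket',B(139,108),.011),('pktL',B(80,91.5),.011),('pktR',B(198,125),.011),('well',B(432,100),.03),('wellboard',B(426,107),.006),
('dish',B(133,326),.011),('rest',B(464,349),.014),('restL',B(321.5,339),.014),('restR',B(607.5,359),.014),('tape',B(685,225),.024)]
for n,u,z in L: print(n,np.round(ray(p,u,z),3)[:2])
for n,u,z in [('mistS',S(512,80),.125),('mistSfoot',S(520,200),0.003),('cigSA',S(403,436),.0095)]: print(n,np.round(ray(q,u,z),3)[:2])
E
python3 pts.py
```

```text
cigA [0.531 0.331]
cigB [0.382 0.324]
cig [0.456 0.327]
block [0.462 0.217]
blockL [0.463 0.239]
blockR [0.461 0.195]
cup [0.454 0.112]
misttop [0.606 0.052]
lighter [0.444 0.002]
smallcup [0.527 0.054]
railTopR [0.453 0.353]
railend [0.381 0.35 ]
rackcorner [0.512 0.202]
pocket [ 0.609 -0.137]
pktL [ 0.62  -0.098]
pktR [ 0.597 -0.175]
well [ 0.609 -0.326]
wellboard [ 0.611 -0.327]
dish [ 0.465 -0.131]
rest [ 0.449 -0.343]
restL [ 0.455 -0.251]
restR [ 0.442 -0.435]
tape [ 0.527 -0.488]
mistS [0.607 0.045]
mistSfoot [0.596 0.059]
cigSA [0.526 0.329]
```

drive_tool([
  [0,0,0,0,0,-0.103],
  [0,0,0,0,0,-0.103],
  [0,0,0,0,0,-0.102],
  [0,0,0,0,0,0],
], gripper=160, newtons=30)

```text
t: 1.53
tcp_pos: [0.1541, 0.5799, 0.2313]
ee_rot: [0.0, 1.0, 0.026, -0.0]
wrist_force: [-0.3, 0.6, 0.4]
width: 0.0387
finger_force: 0.0
```

drive_tool([
  [29,27,10,0,0,0],
  [29,27,10,0,0,0],
  [29,27,10,0,0,0],
  [29,27,10,0,0,0],
  [29,27,10,0,0,0],
])

```text
t: 1.95
tcp_pos: [0.3064, 0.4507, 0.1811]
ee_rot: [-0.0, 1.0, 0.023, 0.0]
wrist_force: [0.9, 0.6, 0.1]
width: 0.032
finger_force: 0.0
```

drive_tool([
  [29,27,10,0,0,0],
  [29,27,10,0,0,0],
  [29,27,10,0,0,0],
  [29,27,10,0,0,0],
  [29,27,10,0,0,0],
])

```text
t: 2.37
tcp_pos: [0.458, 0.3226, 0.1312]
ee_rot: [-0.0, 1.0, 0.022, 0.0]
wrist_force: [0.2, 1.2, 0.1]
width: 0.0315
finger_force: 0.0
```

drive_tool([
  [0,0,0,0,0,0],
  [0,0,0,0,0,0],
])

```text
t: 2.53
tcp_pos: [0.4578, 0.3222, 0.1304]
ee_rot: [0.001, 1.0, 0.021, -0.001]
wrist_force: [0.4, 0.3, 0.7]
width: 0.0318
finger_force: 0.0
```

```bash
cat > look.py <<'E'
from h import *
import sys
from scipy.spatial.transform import Rotation as R
s=monitor.get_state(); w=s['ee_rot']; m=R.from_quat([w[1],w[2],w[3],w[0]]).as_matrix()
print('t',s['t'],'tcp',np.round(s['tcp_pos'],4),'yaw',np.arctan2(m[1,0],m[0,0]).round(3),'z',m[:,2].round(3),'w',s['width'],'q',np.round(s['joint_positions'],2))
for a in sys.argv[1:]:
    n,tag,x0,x1,y0,y1=a.split(','); p=snapshot(n); c=p['pixels'][int(y0):int(y1),int(x0):int(x1),::-1]
    k=min(800/c.shape[1],600/c.shape[0]); cv2.imwrite('pics/%s.png'%tag,cv2.resize(c,None,fx=k,fy=k,interpolation=cv2.INTER_CUBIC)); print(tag,k)
    print(proj(p,s['tcp_pos']))
E
python3 look.py top,l1,100,310,180,330
```

```text
t 2.5333 tcp [0.4578 0.3222 0.1304] yaw 0.041 z [-0.001 -0.001 -1.   ] w 0.03181328278204004 q [ 0.97 -0.05 -0.19 -0.   -1.43  0.64]
l1 3.8095238095238093
[136.4739423  267.79918348]
```

View pics/l1.png

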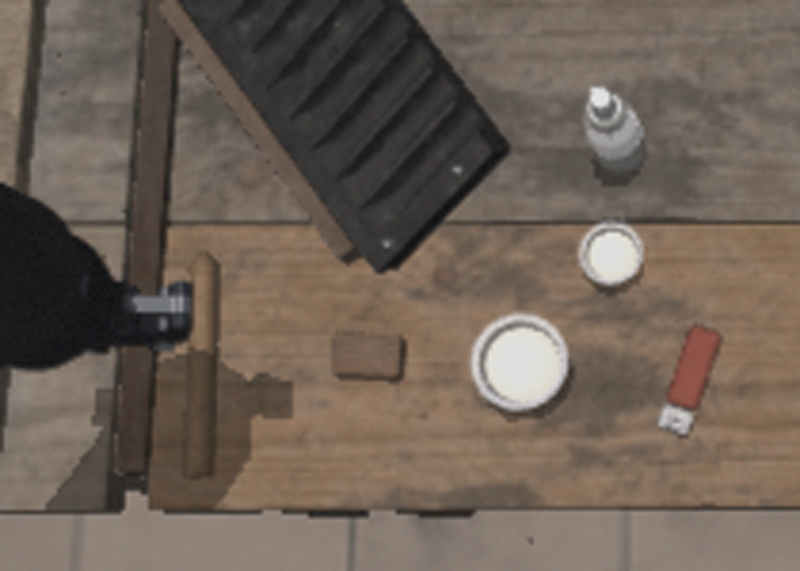

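drive_tool([
  [0,0,30,0,0,0],
  [0,0,30,0,0,0],
  [0,0,25,0,0,0],
  [0,0,5,0,0,0],
  [0,0,5,0,0,0],
])

```text
t: 3.0
tcp_pos: [0.456, 0.3247, 0.036]
ee_rot: [0.001, 1.0, 0.025, -0.0]
wrist_force: [0.0, 0.4, 1.0]
width: 0.0314
finger_force: 0.0
```

drive_tool([
  [0,0,3,0,0,0],
  [0,0,3,0,0,0],
  [0,0,3,0,0,0],
  [0,0,3,0,0,0],
])

```text
t: 3.33
tcp_pos: [0.4572, 0.3248, 0.0254]
ee_rot: [-0.001, 1.0, 0.024, 0.001]
wrist_force: [0.5, -0.5, 0.8]
width: 0.0317
finger_force: 0.0
```

```bash
python3 look.py scene,l2,200,360,280,400
```

```text
t 3.3333 tcp [0.4572 0.3248 0.0254] yaw 0.048 z [ 0.001  0.002 -1.   ] w 0.031666484147257284 q [ 0.98  0.01 -0.33  0.   -1.23  0.64]
l2 5.0
[263.62940575 356.24298386]
```

View pics/l2.png

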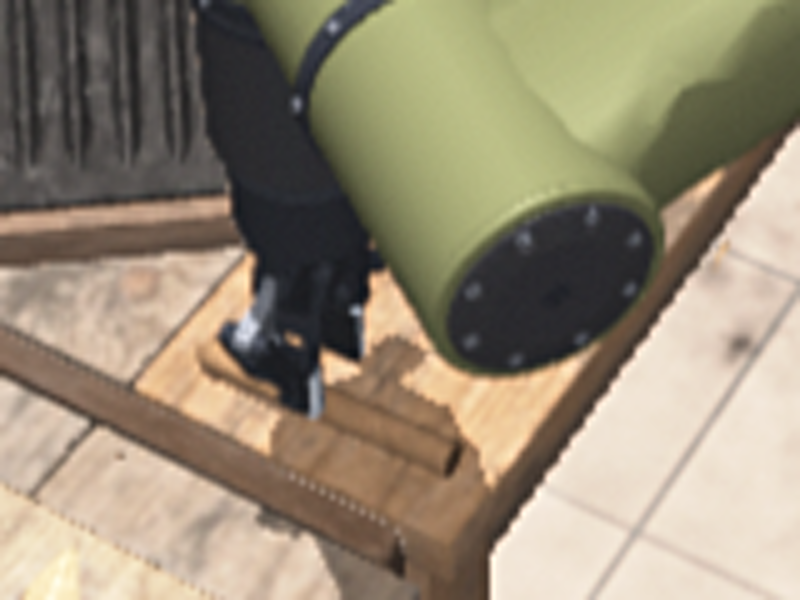

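drive_tool([
  [0,0,6,0,0,0],
  [0,0,6,0,0,0],
  [0,0,6,0,0,0],
  [0,0,4,0,0,0],
  [0,0,0,0,0,0],
])

```text
t: 3.8
tcp_pos: [0.4562, 0.3234, 0.0007]
ee_rot: [0.001, 1.0, 0.024, -0.001]
wrist_force: [0.4, -0.2, -0.2]
width: 0.0317
finger_force: 0.0
```

drive_tool([
  [0,0,0,0,0,0],
  [0,0,0,0,0,0],
  [0,0,0,0,0,0],
  [0,0,0,0,0,0],
  [0,0,0,0,0,0],
], gripper=255)

```text
t: 4.22
tcp_pos: [0.4568, 0.3242, 0.0025]
ee_rot: [-0.0, 1.0, 0.024, 0.0]
wrist_force: [-0.9, -0.9, 0.6]
width: 0.0151
finger_force: 32.0
```

drive_tool([
  [0,0,-10,0,0,0],
  [0,0,-25,0,0,0],
  [0,0,-35,0,0,0],
  [0,0,-35,0,0,0],
  [0,0,-35,0,0,0],
])

```text
t: 4.63
tcp_pos: [0.4567, 0.3238, 0.1448]
ee_rot: [-0.0, 1.0, 0.024, 0.0]
wrist_force: [1.1, 0.3, -0.3]
width: 0.0154
finger_force: 32.0
```

drive_tool([
  [-2,37,0,0,0,0],
  [-2,37,0,0,0,0],
  [-2,37,0,0,0,0],
  [-2,37,0,0,0,0],
  [-2,37,0,0,0,0],
])

```text
t: 5.05
tcp_pos: [0.4554, 0.1373, 0.1434]
ee_rot: [-0.0, 1.0, 0.024, 0.001]
wrist_force: [0.8, -0.3, -0.9]
width: 0.0148
finger_force: 32.0
```

drive_tool([
  [-2,37,0,0,0,0],
  [-2,37,0,0,0,0],
  [-2,37,0,0,0,0],
  [-2,37,0,0,0,0],
  [-2,37,0,0,0,0],
])

```text
t: 5.47
tcp_pos: [0.4543, -0.0481, 0.1436]
ee_rot: [-0.0, 1.0, 0.024, 0.001]
wrist_force: [0.6, 0.1, -0.1]
width: 0.0149
finger_force: 32.0
```

drive_tool([
  [-2,37,0,0,0,0.12],
  [0,0,0,0,0,0.12],
  [0,0,0,0,0,0.12],
  [0,0,0,0,0,0.12],
  [0,0,0,0,0,0.12],
])

```text
t: 5.88
tcp_pos: [0.4544, -0.084, 0.1433]
ee_rot: [-0.0, 0.961, -0.276, 0.0]
wrist_force: [0.6, 0.2, -0.3]
width: 0.0152
finger_force: 32.0
```

drive_tool([
  [0,0,0,0,0,0.12],
  [0,0,0,0,0,0.12],
  [0,0,0,0,0,0.12],
  [0,0,0,0,0,0.12],
  [0,0,0,0,0,0.12],
])

```text
t: 6.3
tcp_pos: [0.4544, -0.0835, 0.1433]
ee_rot: [-0.0, 0.837, -0.547, 0.0]
wrist_force: [0.0, -1.2, -1.2]
width: 0.0152
finger_force: 32.0
```

drive_tool([
  [0,0,0,0,0,0.12],
  [0,0,0,0,0,0.12],
  [0,0,0,0,0,0.12],
  [0,0,0,0,0,0.12],
  [0,0,0,0,0,0],
])

```text
t: 6.72
tcp_pos: [0.4545, -0.0835, 0.1433]
ee_rot: [0.0, -0.684, 0.73, -0.0]
wrist_force: [-0.1, 1.1, -0.4]
width: 0.0152
finger_force: 32.0
```

```bash
python3 look.py
```

```text
t 6.7167 tcp [ 0.4545 -0.0835  0.1433] yaw -1.636 z [ 0.001 -0.    -1.   ] w 0.01515619200040937 q [ 0.26 -0.34 -0.41  0.   -1.49 -0.32]
```

drive_tool([
  [32.4,-1.4,0,0,0,0],
  [32.4,-1.4,0,0,0,0],
  [32.4,-1.4,0,0,0,0],
  [32.4,-1.4,0,0,0,0],
  [32.4,-1.4,0,0,0,0],
])

```text
t: 7.13
tcp_pos: [0.4513, -0.2472, 0.1432]
ee_rot: [0.0, -0.687, 0.727, -0.001]
wrist_force: [1.1, 0.7, 0.5]
width: 0.015
finger_force: 32.0
```

drive_tool([
  [32.4,-1.4,20,0,0,0],
  [32.4,-1.4,20,0,0,0],
  [32.4,-1.4,20,0,0,0],
  [0,0,20,0,0,0],
  [0,0,20,0,0,0],
])

```text
t: 7.55
tcp_pos: [0.4491, -0.3446, 0.0415]
ee_rot: [-0.0, -0.686, 0.728, 0.0]
wrist_force: [0.2, 0.0, -0.5]
width: 0.015
finger_force: 32.0
```

drive_tool([
  [0,0,0,0,0,0],
  [0,0,0,0,0,0],
])

```text
t: 7.72
tcp_pos: [0.4492, -0.3429, 0.0421]
ee_rot: [-0.001, -0.686, 0.728, 0.001]
wrist_force: [0.2, -0.7, 0.4]
width: 0.0152
finger_force: 32.0
```

```bash
python3 look.py top,l3,340,500,190,310
```

```text
t 7.7167 tcp [ 0.4492 -0.3429  0.0421] yaw -1.629 z [-0.002  0.    -1.   ] w 0.015162580859847887 q [-0.3   0.01 -0.29  0.   -1.27  0.24]
l3 5.0
[418.28847888 275.28641948]
```

View pics/l3.png

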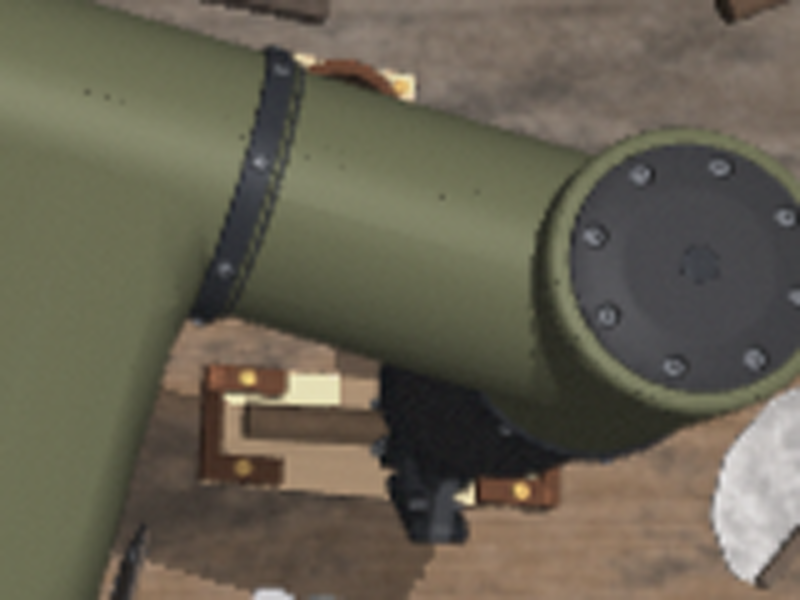

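drive_tool([
  [0,0,12,0,0,0],
  [0,0,10,0,0,0],
  [0,0,6,0,0,0],
  [0,0,4,0,0,0],
  [0,0,0,0,0,0],
])

```text
t: 8.18
tcp_pos: [0.4493, -0.3424, 0.0092]
ee_rot: [-0.0, -0.685, 0.728, 0.001]
wrist_force: [0.1, 0.8, 0.1]
width: 0.0155
finger_force: 32.0
```

drive_tool([
  [0,0,0,0,0,0],
  [0,0,0,0,0,0],
  [0,0,0,0,0,0],
  [0,0,0,0,0,0],
  [0,0,0,0,0,0],
], gripper=120)

```text
t: 8.6
tcp_pos: [0.45, -0.343, 0.0107]
ee_rot: [0.0, -0.685, 0.728, -0.0]
wrist_force: [0.4, -0.7, 0.1]
width: 0.0449
finger_force: 0.0
```

drive_tool([
  [0,0,-10,0,0,0],
  [0,0,-25,0,0,0],
  [0,0,-40,0,0,0],
  [0,0,-40,0,0,0],
  [0,0,0,0,0,0],
])

```text
t: 9.02
tcp_pos: [0.453, -0.3455, 0.1365]
ee_rot: [0.002, -0.685, 0.728, -0.007]
wrist_force: [1.2, -0.2, 2.4]
width: 0.0452
finger_force: 0.0
```

```bash
python3 look.py
```

```text
t 9.0167 tcp [ 0.453  -0.3455  0.1365] yaw -1.631 z [ 0.012 -0.009 -1.   ] w 0.045233614311896 q [-0.3  -0.04 -0.17  0.   -1.43  0.24]
```

```bash
cat >> pts.py <<'E'
print('--')
for z in (.03,.05,.07,.09,.11): print(z,ray(p,A(322,282),z)[:2].round(3),ray(q,S(505,320),z)[:2].round(3),ray(p,A(478,132),z)[:2].round(3),ray(q,S(497,170),z)[:2].round(3))
E
python3 pts.py | sed -n '/--/,$p'
```

```text
--
0.03 [0.515 0.207] [0.514 0.205] [0.6   0.124] [0.617 0.061]
0.05 [0.512 0.202] [0.503 0.22 ] [0.595 0.121] [0.604 0.078]
0.07 [0.508 0.197] [0.492 0.235] [0.59  0.117] [0.592 0.096]
0.09 [0.504 0.192] [0.481 0.25 ] [0.584 0.114] [0.579 0.113]
0.11 [0.501 0.187] [0.47  0.265] [0.579 0.11 ] [0.566 0.131]
```

drive_tool([
  [-37.3,1.4,0,0,0,0],
  [-37.3,1.4,0,0,0,0],
  [-37.3,1.4,0,0,0,0],
  [-37.3,1.4,0,0,0,0],
  [-37.3,1.4,0,0,0,0],
])

```text
t: 9.53
tcp_pos: [0.4532, -0.1548, 0.1244]
ee_rot: [-0.001, -0.685, 0.729, 0.001]
wrist_force: [1.2, 0.5, -0.3]
width: 0.0454
finger_force: 0.0
```

drive_tool([
  [-37.3,1.4,0,0,0,0],
  [-37.3,1.4,0,0,0,0],
  [-37.3,1.4,0,0,0,0],
  [-37.3,1.4,0,0,0,0],
  [-37.3,1.4,0,0,0,0],
])

```text
t: 9.95
tcp_pos: [0.4577, 0.032, 0.1248]
ee_rot: [-0.0, -0.685, 0.728, 0.0]
wrist_force: [1.3, 0.1, -0.4]
width: 0.0453
finger_force: 0.0
```

drive_tool([
  [-37.3,1.4,0,0,0,0],
  [-37.3,1.4,0,0,0,0],
  [-37.3,1.4,0,0,0,0],
  [-37.3,1.4,0,0,0,0],
  [-37.3,1.4,0,0,0,0],
])

```text
t: 10.37
tcp_pos: [0.4621, 0.2185, 0.1246]
ee_rot: [-0.001, -0.685, 0.728, 0.0]
wrist_force: [1.3, -0.0, 0.2]
width: 0.0453
finger_force: 0.0
```

drive_tool([
  [0,0,0,0,0,0],
  [0,0,0,0,0,0],
])

```text
t: 10.53
tcp_pos: [0.4621, 0.218, 0.1239]
ee_rot: [-0.001, -0.686, 0.727, 0.0]
wrist_force: [-0.1, -1.1, 0.4]
width: 0.0453
finger_force: 0.0
```

```bash
python3 look.py top,l4,130,310,190,320 top,l5,380,480,250,310; python3 - <<'E'
import cv2
a=cv2.imread('pics/l4.png');b=cv2.resize(cv2.imread('pics/l5.png'),None,fx=.5,fy=.5)
print(a.shape,b.shape)
a=cv2.resize(a,None,fx=.6,fy=.6)
import numpy as np
c=cv2.copyMakeBorder(b,0,max(0,a.shape[0]-b.shape[0]),0,0,0); 
cv2.imwrite('pics/l45.png',np.hstack([a,c[:a.shape[0],:310]]))
E
```

```text
t 10.5333 tcp [0.4621 0.218  0.1239] yaw -1.629 z [-0.002 -0.002 -1.   ] w 0.0453085474039656 q [ 0.84 -0.18 -0.32 -0.   -1.44 -0.89]
l4 4.444444444444445
[183.47087109 266.19567963]
l5 8.0
[183.47087109 266.19567963]
(578, 800, 3) (240, 400, 3)
```

View pics/l45.png

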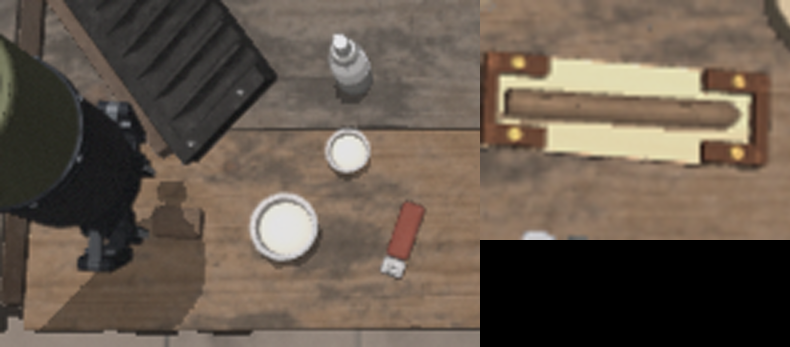

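drive_tool([
  [0,0,30,0,0,0],
  [0,0,30,0,0,0],
  [0,0,20,0,0,0],
  [0,0,10,0,0,0],
  [0,0,5,0,0,0],
])

```text
t: 11.05
tcp_pos: [0.4624, 0.2153, 0.0288]
ee_rot: [-0.001, -0.685, 0.729, -0.0]
wrist_force: [-0.3, -0.2, -0.0]
width: 0.0453
finger_force: 0.0
```

drive_tool([
  [0,0,5,0,0,0],
  [0,0,5,0,0,0],
  [0,0,5,0,0,0],
  [0,0,5,0,0,0],
  [0,0,4,0,0,0],
])

```text
t: 11.47
tcp_pos: [0.4631, 0.2171, 0.0063]
ee_rot: [0.0, -0.685, 0.728, 0.0]
wrist_force: [-0.1, -0.3, 0.1]
width: 0.045
finger_force: 0.0
```

drive_tool([
  [0,0,0,0,0,0],
  [0,0,0,0,0,0],
  [0,0,0,0,0,0],
  [0,0,0,0,0,0],
  [0,0,0,0,0,0],
], gripper=255)

```text
t: 11.88
tcp_pos: [0.463, 0.217, 0.0065]
ee_rot: [0.0, -0.685, 0.728, -0.0]
wrist_force: [0.1, 0.0, -0.1]
width: 0.027
finger_force: 31.5
```

drive_tool([
  [0,0,-10,0,0,0],
  [0,0,-25,0,0,0],
  [0,0,-35,0,0,0],
  [0,0,-35,0,0,0],
  [0,0,0,0,0,0],
])

```text
t: 12.3
tcp_pos: [0.4664, 0.2185, 0.1207]
ee_rot: [0.006, -0.685, 0.728, -0.002]
wrist_force: [0.9, -0.0, 1.5]
width: 0.0272
finger_force: 31.5
```

```bash
python3 look.py
```

```text
t 12.3 tcp [0.4664 0.2185 0.1207] yaw -1.631 z [ 0.011  0.006 -1.   ] w 0.02719264326223612 q [ 0.83 -0.19 -0.33  0.   -1.41 -0.89]
```

drive_tool([
  [35.3,-2.1,0,0,0,0],
  [35.3,-2.1,0,0,0,0],
  [35.3,-2.1,0,0,0,0],
  [35.3,-2.1,0,0,0,0],
  [35.3,-2.1,0,0,0,0],
])

```text
t: 12.72
tcp_pos: [0.4625, 0.0387, 0.1123]
ee_rot: [0.001, -0.685, 0.728, -0.0]
wrist_force: [0.8, -0.2, 0.1]
width: 0.0269
finger_force: 31.5
```

drive_tool([
  [35.3,-2.1,0,0,0,0],
  [35.3,-2.1,0,0,0,0],
  [35.3,-2.1,0,0,0,0],
  [35.3,-2.1,0,0,0,0],
  [35.3,-2.1,0,0,0,0],
])

```text
t: 13.13
tcp_pos: [0.4622, -0.1385, 0.1124]
ee_rot: [0.001, -0.685, 0.728, -0.001]
wrist_force: [1.6, 1.3, -0.7]
width: 0.0266
finger_force: 31.5
```

drive_tool([
  [0,0,0,0,0,0.115],
  [0,0,0,0,0,0.115],
  [-10.4,-35,0,0,0,0],
  [-10.4,-35,0,0,0,0],
])

```text
t: 13.47
tcp_pos: [0.536, -0.1376, 0.1132]
ee_rot: [0.001, -0.597, 0.803, -0.001]
wrist_force: [0.2, 0.2, 0.8]
width: 0.0271
finger_force: 31.5
```

drive_tool([
  [-10.4,-35,0,0,0,0],
  [-10.4,-35,0,0,0,0],
  [0,0,25,0,0,0],
  [0,0,25,0,0,0],
  [0,0,10,0,0,0],
])

```text
t: 13.88
tcp_pos: [0.607, -0.1368, 0.0472]
ee_rot: [-0.002, -0.597, 0.802, 0.002]
wrist_force: [-0.4, -0.8, -1.6]
width: 0.0269
finger_force: 31.4
```

drive_tool([
  [0,0,0,0,0,0],
  [0,0,0,0,0,0],
])

```text
t: 14.05
tcp_pos: [0.6084, -0.1374, 0.0523]
ee_rot: [-0.0, -0.597, 0.802, -0.0]
wrist_force: [0.5, -0.1, 0.4]
width: 0.0269
finger_force: 31.4
```

```bash
python3 look.py top,l6,280,400,170,260
```

```text
t 14.05 tcp [ 0.6084 -0.1374  0.0523] yaw -1.862 z [ 0.    -0.001 -1.   ] w 0.026935988923823713 q [ 0.1   0.15 -0.12  0.   -1.29 -0.39]
l6 6.666666666666667
[335.50217435 212.66185584]
```

View pics/l6.png

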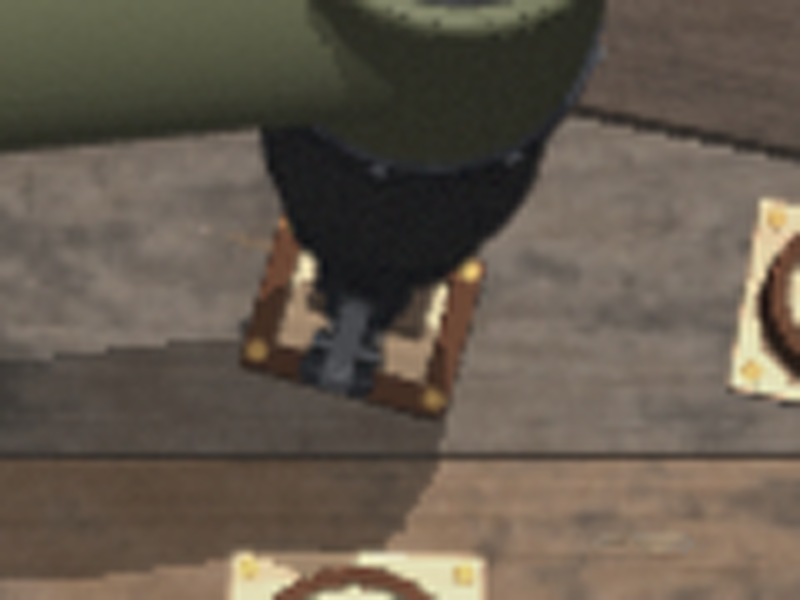

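drive_tool([
  [0,0,18,0,0,0],
  [0,0,12,0,0,0],
  [0,0,6,0,0,0],
  [0,0,3,0,0,0],
  [0,0,0,0,0,0],
])

```text
t: 14.52
tcp_pos: [0.6085, -0.1372, 0.0128]
ee_rot: [-0.0, -0.597, 0.802, -0.0]
wrist_force: [-0.9, -0.1, -0.2]
width: 0.0269
finger_force: 31.5
```

drive_tool([
  [0,0,0,0,0,0],
  [0,0,0,0,0,0],
  [0,0,0,0,0,0],
])

```text
t: 14.77
tcp_pos: [0.6088, -0.1371, 0.0129]
ee_rot: [0.0, -0.597, 0.802, -0.0]
wrist_force: [0.8, -0.6, -0.6]
width: 0.0268
finger_force: 31.5
```

drive_tool([
  [0,0,0,0,0,0],
  [0,0,0,0,0,0],
  [0,0,0,0,0,0],
  [0,0,0,0,0,0],
  [0,0,0,0,0,0],
], gripper=100)

```text
t: 15.18
tcp_pos: [0.6085, -0.1371, 0.0124]
ee_rot: [-0.0, -0.597, 0.802, -0.0]
wrist_force: [-0.4, 0.8, 0.2]
width: 0.0521
finger_force: 0.0
```

drive_tool([
  [0,0,-10,0,0,0],
  [0,0,-25,0,0,0],
  [0,0,-35,0,0,0],
  [0,0,-35,0,0,0],
  [0,0,-35,0,0,0],
], gripper=0)

```text
t: 15.6
tcp_pos: [0.6082, -0.1372, 0.1548]
ee_rot: [0.0, -0.597, 0.802, -0.0]
wrist_force: [2.2, -0.1, -0.4]
width: 0.0857
finger_force: 0.0
```

```bash
python3 look.py
```

```text
t 15.6 tcp [ 0.6082 -0.1372  0.1548] yaw -1.862 z [ 0. -0. -1.] w 0.08567623278506976 q [ 0.1   0.11  0.02  0.   -1.48 -0.39]
```

drive_tool([
  [-24.3,27.4,0,0,0,0],
  [-24.3,27.4,0,0,0,0],
  [-24.3,27.4,0,0,0,0],
  [-24.3,27.4,0,0,0,0],
  [-24.3,27.4,0,0,0,0],
], newtons=20)

```text
t: 16.02
tcp_pos: [0.5111, 0.0196, 0.1533]
ee_rot: [0.001, -0.597, 0.802, -0.0]
wrist_force: [0.2, 1.3, -0.3]
width: 0.0856
finger_force: 0.0
```

drive_tool([
  [-24.3,27.4,0,0,0,0],
  [-24.3,27.4,0,0,0,0],
  [-24.3,27.4,0,0,0,0],
  [0,0,30,0,0,0],
  [0,0,30,0,0,0],
])

```text
t: 16.43
tcp_pos: [0.4547, 0.1148, 0.0948]
ee_rot: [0.003, -0.599, 0.801, -0.0]
wrist_force: [0.2, -0.1, -1.5]
width: 0.0855
finger_force: 0.0
```

drive_tool([
  [0,0,20,0,0,0],
  [0,0,10,0,0,0],
  [0,0,0,0,0,0],
  [0,0,0,0,0,0],
])

```text
t: 16.77
tcp_pos: [0.4548, 0.1119, 0.0635]
ee_rot: [0.0, -0.597, 0.802, -0.0]
wrist_force: [0.6, 0.2, 0.6]
width: 0.0851
finger_force: 0.0
```

```bash
python3 look.py top,l7,190,350,180,300
```

```text
t 16.7667 tcp [0.4548 0.1119 0.0635] yaw -1.862 z [ 0.001 -0.    -1.   ] w 0.085142025616027 q [ 0.68 -0.28 -0.52  0.   -1.34 -0.97]
l7 5.0
[234.18513401 272.63989305]
```

View pics/l7.png

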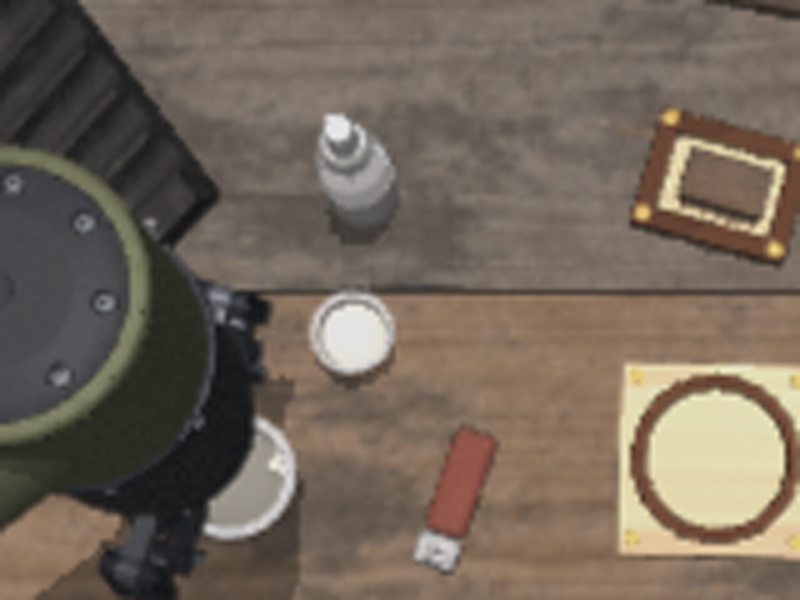

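drive_tool([
  [0,0,15,0,0,0],
  [0,0,15,0,0,0],
  [0,0,10,0,0,0],
  [0,0,8,0,0,0],
  [0,0,5,0,0,0],
])

```text
t: 17.23
tcp_pos: [0.4545, 0.112, 0.0093]
ee_rot: [0.0, -0.597, 0.802, -0.0]
wrist_force: [-0.0, -0.2, 0.5]
width: 0.0854
finger_force: 0.0
```

drive_tool([
  [0,0,0,0,0,0],
  [0,0,0,0,0,0],
  [0,0,0,0,0,0],
  [0,0,0,0,0,0],
  [0,0,0,0,0,0],
], gripper=100)

```text
t: 17.65
tcp_pos: [0.4549, 0.1124, 0.0105]
ee_rot: [0.001, -0.597, 0.802, -0.0]
wrist_force: [-1.2, -0.7, 3.5]
width: 0.0607
finger_force: 21.9
```

```bash
python3 look.py
```

```text
t 17.65 tcp [0.4549 0.1124 0.0105] yaw -1.862 z [ 0.002  0.001 -1.   ] w 0.06069992546648397 q [ 0.68 -0.24 -0.58  0.   -1.23 -0.97]
```

drive_tool([
  [0,0,-5,0,0,0],
  [0,0,-10,0,0,0],
  [0,0,-20,0,0,0],
  [0,0,-20,0,0,0],
  [0,0,-10,0,0,0],
])

```text
t: 18.07
tcp_pos: [0.4553, 0.1124, 0.0776]
ee_rot: [0.002, -0.597, 0.802, -0.001]
wrist_force: [0.7, 0.1, 0.6]
width: 0.0608
finger_force: 21.9
```

drive_tool([
  [10,-3,0,0,0,0],
  [20,-7,0,0,0,0],
  [28,-10,0,0,0,0],
  [28,-10,0,0,0,0],
  [28,-10,0,0,0,0],
])

```text
t: 18.48
tcp_pos: [0.4591, -0.0101, 0.0735]
ee_rot: [-0.0, -0.597, 0.802, 0.0]
wrist_force: [0.4, 0.8, 0.0]
width: 0.0609
finger_force: 21.9
```

drive_tool([
  [28,-10,0,0,0,0],
  [28,-10,0,0,0,0],
  [28,-10,0,0,0,0],
  [20,-6,0,0,0,0],
  [12,-4,0,0,0,0],
])

```text
t: 18.9
tcp_pos: [0.4638, -0.1336, 0.0733]
ee_rot: [-0.001, -0.596, 0.803, 0.001]
wrist_force: [0.0, -0.5, -1.5]
width: 0.0605
finger_force: 21.9
```

drive_tool([
  [0,0,0,0,0,0],
  [0,0,15,0,0,0],
  [0,0,10,0,0,0],
  [0,0,0,0,0,0],
  [0,0,0,0,0,0],
])

```text
t: 19.32
tcp_pos: [0.4641, -0.131, 0.0484]
ee_rot: [-0.001, -0.597, 0.802, 0.001]
wrist_force: [-0.5, 0.6, -0.1]
width: 0.0608
finger_force: 21.9
```

```bash
python3 look.py top,l8,260,420,190,310
```

```text
t 19.3167 tcp [ 0.4641 -0.131   0.0484] yaw -1.861 z [-0.002 -0.    -1.   ] w 0.060797927536967035 q [ 0.14 -0.23 -0.5  -0.   -1.3  -0.43]
l8 5.0
[333.6443167  269.32344486]
```

View pics/l8.png

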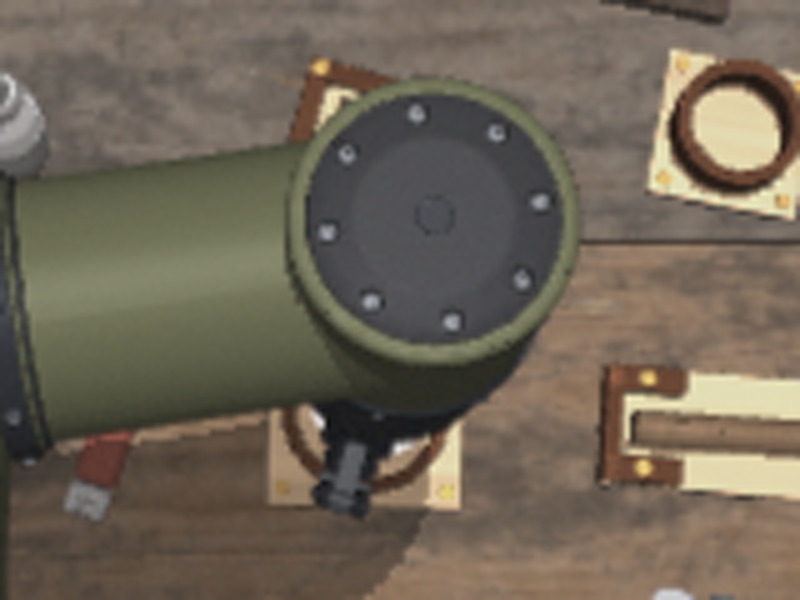

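drive_tool([
  [0,0,12,0,0,0],
  [0,0,10,0,0,0],
  [0,0,6,0,0,0],
  [0,0,3,0,0,0],
  [0,0,0,0,0,0],
])

```text
t: 19.78
tcp_pos: [0.4643, -0.1313, 0.0174]
ee_rot: [-0.001, -0.597, 0.802, 0.0]
wrist_force: [-0.3, 0.4, -0.4]
width: 0.0611
finger_force: 21.9
```

drive_tool([
  [0,0,0,0,0,0],
  [0,0,0,0,0,0],
  [0,0,0,0,0,0],
  [0,0,0,0,0,0],
  [0,0,0,0,0,0],
], gripper=0)

```text
t: 20.2
tcp_pos: [0.465, -0.1312, 0.0186]
ee_rot: [0.0, -0.597, 0.802, -0.0]
wrist_force: [-0.4, 0.2, 0.8]
width: 0.0857
finger_force: 0.0
```

drive_tool([
  [0,0,-5,0,0,0],
  [0,0,-20,0,0,0],
  [0,0,-40,0,0,0],
  [0,0,-40,0,0,0],
  [0,0,-40,0,0,0],
])

```text
t: 20.62
tcp_pos: [0.4644, -0.1314, 0.1655]
ee_rot: [-0.0, -0.597, 0.802, -0.0]
wrist_force: [2.1, 0.9, 0.5]
width: 0.0857
finger_force: 0.0
```

drive_tool([
  [0,0,-40,0,0,0],
  [0,0,0,0,0,0],
  [0,0,0,0,0,0],
])

```text
t: 20.87
tcp_pos: [0.466, -0.1313, 0.2067]
ee_rot: [0.002, -0.597, 0.802, -0.002]
wrist_force: [-0.7, 0.8, -1.4]
width: 0.0856
finger_force: 0.0
```

```bash
python3 look.py; python3 - <<'E'
from h import *
p=snapshot('top');q=snapshot('scene')
for pp in (p,q):
    for r in regions_of(pp,'mist_center')[:2]:
        ys,xs=np.nonzero(r['region']); print(r['conf'],r['centre'],xs.min(),xs.max(),ys.min(),ys.max())
c=np.hstack([cv2.resize(p['pixels'][190:240,235:290],(440,400),interpolation=2),cv2.resize(q['pixels'][235:290,255:300],(327,400),interpolation=2)])
cv2.imwrite('pics/m.png',c[:,:,::-1])
E
```

```text
t 20.8667 tcp [ 0.466  -0.1313  0.2067] yaw -1.862 z [ 0.006  0.    -1.   ] w 0.0856431921391227 q [ 0.14 -0.28 -0.25  0.   -1.59 -0.43]
0.62 [274.6, 265.6] 268 280 243 281
```

View pics/m.png

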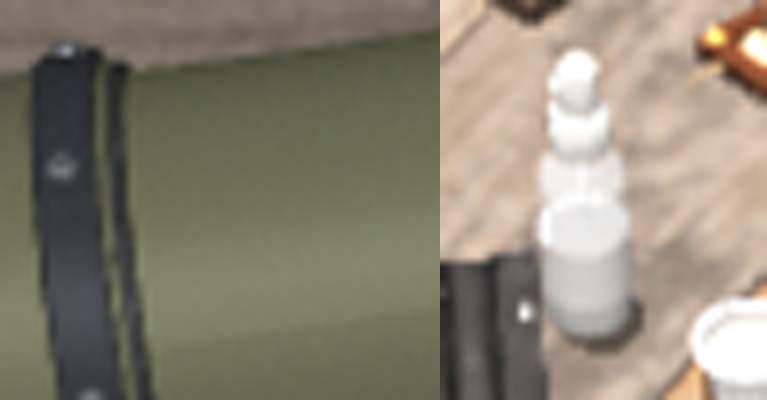

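```bash
python3 - <<'E'
from h import *
p=snapshot('top');q=snapshot('scene')
from scipy.optimize import least_squares
obs=[(p,(257.4,205.5),.127),(q,(275.2,276.5),.002),(q,(273.5,243.5),.127)]
f=lambda X:np.concatenate([proj(c,[X[0],X[1],z])-np.array(u) for c,u,z in obs])
r=least_squares(f,[.6,.05]);print(r.x,f(r.x).round(1))
for z in (0,.04,.08): print(z,proj(p,[*r.x,z]).round(1),(np.array(proj(p,[*r.x,z]))-[190,180])*5)
E
```

```text
[0.60501632 0.04933403] [ 0.9  0.2 -0.4  0.3 -0.4  0.8]
0 [263.8 219.2] [368.78623453 195.96563464]
0.04 [262.2 215.3] [360.78390254 176.3884477 ]
0.08 [260.4 211.1] [352.20637326 155.40407784]
```

drive_tool([
  [-35.8,-13.7,0,0,0,0],
  [-35.8,-13.7,0,0,0,0],
  [-35.8,-13.7,0,0,0,0],
  [-35.8,-13.7,0,0,0,0],
  [-35.8,-13.7,0,0,0,0],
], gripper=50)

```text
t: 21.58
tcp_pos: [0.5825, 0.0221, 0.2025]
ee_rot: [-0.001, -0.597, 0.802, 0.0]
wrist_force: [1.1, -1.2, 0.4]
width: 0.0687
finger_force: 0.0
```

drive_tool([
  [-35.8,-13.7,0,0,0,0],
  [0,0,15,0,0,0],
  [0,0,15,0,0,0],
  [0,0,0,0,0,0],
  [0,0,0,0,0,0],
])

```text
t: 22.0
tcp_pos: [0.6046, 0.0507, 0.1719]
ee_rot: [-0.002, -0.597, 0.802, 0.0]
wrist_force: [0.5, -1.1, 1.1]
width: 0.0686
finger_force: 0.0
```

```bash
python3 look.py
```

```text
t 22.0 tcp [0.6046 0.0507 0.1719] yaw -1.862 z [-0.003 -0.002 -1.   ] w 0.06858128618596424 q [ 0.41  0.06 -0.    0.   -1.51 -0.7 ]
```

Descend to about 0.059, slowly at the end.

drive_tool([
  [0,0,25,0,0,0],
  [0,0,25,0,0,0],
  [0,0,25,0,0,0],
  [0,0,20,0,0,0],
  [0,0,5,0,0,0],
])

```text
t: 22.42
tcp_pos: [0.6036, 0.0502, 0.0705]
ee_rot: [-0.002, -0.597, 0.802, 0.001]
wrist_force: [-1.1, -0.7, -0.3]
width: 0.0681
finger_force: 0.0
```

drive_tool([
  [0,0,4,0,0,0],
  [0,0,3,0,0,0],
  [0,0,2,0,0,0],
  [0,0,2,0,0,0],
  [0,0,0,0,0,0],
])

```text
t: 22.83
tcp_pos: [0.6056, 0.0511, 0.0631]
ee_rot: [0.001, -0.597, 0.802, -0.0]
wrist_force: [0.6, -0.3, -0.9]
width: 0.0686
finger_force: 0.0
```

drive_tool([
  [0,0,1.5,0,0,0],
  [0,0,0,0,0,0],
])

```text
t: 23.0
tcp_pos: [0.6053, 0.051, 0.061]
ee_rot: [0.0, -0.597, 0.802, -0.0]
wrist_force: [0.4, 0.4, -0.5]
width: 0.0687
finger_force: 0.0
```

drive_tool([
  [0,0,0,0,0,0],
  [0,0,0,0,0,0],
  [0,0,0,0,0,0],
  [0,0,0,0,0,0],
  [0,0,0,0,0,0],
], gripper=200, newtons=30)

```text
t: 23.42
tcp_pos: [0.6055, 0.0509, 0.0612]
ee_rot: [0.0, -0.597, 0.802, -0.0]
wrist_force: [0.7, -0.1, 0.8]
width: 0.0328
finger_force: 30.0
```

drive_tool([
  [0,0,0,0,0,0],
  [0,0,0,0,0,0],
])

```text
t: 23.58
tcp_pos: [0.6055, 0.0509, 0.0611]
ee_rot: [0.0, -0.597, 0.802, -0.0]
wrist_force: [-0.2, -0.5, 0.8]
width: 0.0326
finger_force: 30.0
```

```bash
python3 look.py
```

```text
t 23.5833 tcp [0.6055 0.0509 0.0611] yaw -1.862 z [ 0.001 -0.    -1.   ] w 0.03263644522760875 q [ 0.41  0.11 -0.16  0.   -1.31 -0.7 ]
```

drive_tool([
  [0,0,0,0,0,0],
  [0,0,0,0,0,0],
  [0,0,0,0,0,0],
], gripper=100)

```text
t: 23.83
tcp_pos: [0.605, 0.051, 0.0605]
ee_rot: [-0.0, -0.597, 0.802, 0.0]
wrist_force: [-0.2, -0.1, 0.2]
width: 0.0521
finger_force: 0.0
```

drive_tool([
  [0,0,1,0,0,0],
  [0,0,1,0,0,0],
  [0,0,1,0,0,0],
  [0,0,1,0,0,0],
  [0,0,0,0,0,0],
])

```text
t: 24.25
tcp_pos: [0.6051, 0.0509, 0.0564]
ee_rot: [-0.0, -0.597, 0.802, 0.0]
wrist_force: [0.2, 1.0, 0.4]
width: 0.0517
finger_force: 0.0
```

drive_tool([
  [0,0,0,0,0,0],
  [0,0,0,0,0,0],
  [0,0,0,0,0,0],
  [0,0,0,0,0,0],
  [0,0,0,0,0,0],
], gripper=200, newtons=30)

```text
t: 24.67
tcp_pos: [0.6054, 0.0509, 0.057]
ee_rot: [0.0, -0.597, 0.802, -0.0]
wrist_force: [-0.2, 0.3, 0.7]
width: 0.0326
finger_force: 30.0
```

```bash
python3 look.py
```

```text
t 24.6667 tcp [0.6054 0.0509 0.057 ] yaw -1.862 z [ 0. -0. -1.] w 0.032592549882896296 q [ 0.41  0.11 -0.16  0.   -1.3  -0.7 ]
```

drive_tool([
  [0,0,-5,0,0,0],
  [0,0,-15,0,0,0],
  [0,0,-25,0,0,0],
  [0,0,-20,0,0,0],
  [0,0,-5,0,0,0],
])

```text
t: 25.08
tcp_pos: [0.6068, 0.0511, 0.1313]
ee_rot: [0.002, -0.597, 0.802, -0.001]
wrist_force: [-0.1, 0.3, 0.1]
width: 0.0325
finger_force: 30.0
```

drive_tool([
  [10,-3.1,0,0,0,0],
  [20,-6.3,0,0,0,0],
  [30,-9.4,0,0,0,0],
  [30,-9.4,0,0,0,0],
  [30,-9.4,0,0,0,0],
])

```text
t: 25.5
tcp_pos: [0.6059, -0.0762, 0.1252]
ee_rot: [-0.001, -0.597, 0.802, 0.001]
wrist_force: [0.3, 0.2, 0.0]
width: 0.0322
finger_force: 29.9
```

drive_tool([
  [30,-9.4,0,0,0,0],
  [30,-9.4,0,0,0,0],
  [30,-9.4,0,0,0,0],
  [30,-9.4,0,0,0,0],
  [30,-9.4,0,0,0,0],
])

```text
t: 25.92
tcp_pos: [0.6077, -0.2337, 0.1251]
ee_rot: [-0.001, -0.597, 0.802, 0.001]
wrist_force: [0.8, -0.2, -0.1]
width: 0.0326
finger_force: 29.9
```

drive_tool([
  [30,-9.4,0,0,0,0],
  [30,-9.4,0,0,0,0],
  [20,-6.3,0,0,0,0],
  [10,-3.1,0,0,0,0],
  [0,0,0,0,0,0],
])

```text
t: 26.33
tcp_pos: [0.6086, -0.3286, 0.1246]
ee_rot: [-0.001, -0.596, 0.803, 0.001]
wrist_force: [-0.4, 0.1, -0.4]
width: 0.0327
finger_force: 29.9
```

drive_tool([
  [0,0,0,0,0,0],
  [0,0,0,0,0,0],
])

```text
t: 26.5
tcp_pos: [0.6098, -0.3255, 0.1261]
ee_rot: [-0.0, -0.597, 0.802, 0.001]
wrist_force: [0.9, 0.6, -0.8]
width: 0.0326
finger_force: 30.0
```

```bash
python3 look.py; python3 - <<'E'
from h import *
q=snapshot('scene')
for r in regions_of(q,'mist_center')[:3]:
    ys,xs=np.nonzero(r['region']); print(r['conf'],r['centre'],xs.min(),xs.max(),ys.min(),ys.max())
for z in (.07,.135,.2): print(z,proj(q,[.610,-.326,z]).round(1))
c=q['pixels'][120:240,260:420]
cv2.imwrite('pics/m2.png',cv2.resize(c,(800,600),interpolation=2)[:,:,::-1])
E
```

```text
t 26.5 tcp [ 0.6098 -0.3255  0.1261] yaw -1.861 z [-0.001  0.001 -1.   ] w 0.03258669778509518 q [-0.2   0.29  0.18 -0.   -1.46 -0.09]
0.54 [335.7, 184.0] 329 342 165 197
0.07 [334.9 194.2]
0.135 [335.5 177.7]
0.2 [336.1 160.4]
```

drive_tool([
  [0,0,15,0,0,0],
  [0,0,15,0,0,0],
  [0,0,6,0,0,0],
  [0,0,4,0,0,0],
  [0,0,0,0,0,0],
])

```text
t: 27.02
tcp_pos: [0.6098, -0.3257, 0.0862]
ee_rot: [-0.0, -0.597, 0.802, 0.0]
wrist_force: [-0.0, -0.4, -1.2]
width: 0.0327
finger_force: 29.9
```

drive_tool([
  [0,0,5,0,0,0],
  [0,0,5,0,0,0],
  [0,0,5,0,0,0],
  [0,0,4,0,0,0],
  [0,0,0,0,0,0],
])

```text
t: 27.43
tcp_pos: [0.6095, -0.326, 0.0665]
ee_rot: [-0.0, -0.597, 0.802, 0.001]
wrist_force: [0.3, 0.3, -1.5]
width: 0.0326
finger_force: 29.9
```

drive_tool([
  [0,0,2,0,0,0],
  [0,0,1,0,0,0],
  [0,0,0,0,0,0],
])

```text
t: 27.68
tcp_pos: [0.61, -0.3263, 0.0648]
ee_rot: [-0.0, -0.597, 0.802, -0.0]
wrist_force: [0.8, 0.8, -0.2]
width: 0.0328
finger_force: 30.0
```

```bash
python3 look.py
```

```text
t 27.6833 tcp [ 0.61   -0.3263  0.0648] yaw -1.862 z [-0. -0. -1.] w 0.0328420713677274 q [-0.2   0.32  0.1   0.   -1.35 -0.09]
```

Down to about the floor (within 1–2 mm). Release gently and retreat straight up.

drive_tool([
  [0,0,1,0,0,0],
  [0,0,0,0,0,0],
  [0,0,0,0,0,0],
])

```text
t: 27.93
tcp_pos: [0.61, -0.3263, 0.064]
ee_rot: [-0.0, -0.597, 0.802, -0.0]
wrist_force: [-0.6, 0.5, -0.6]
width: 0.0328
finger_force: 30.0
```

drive_tool([
  [0,0,0,0,0,0],
  [0,0,0,0,0,0],
  [0,0,0,0,0,0],
  [0,0,0,0,0,0],
  [0,0,0,0,0,0],
], gripper=50)

```text
t: 28.35
tcp_pos: [0.6101, -0.3263, 0.064]
ee_rot: [0.0, -0.597, 0.802, -0.0]
wrist_force: [0.6, -0.1, -1.1]
width: 0.0683
finger_force: 0.0
```

drive_tool([
  [0,0,-10,0,0,0],
  [0,0,-25,0,0,0],
  [0,0,-30,0,0,0],
  [0,0,-30,0,0,0],
  [0,0,-25,0,0,0],
])

```text
t: 28.77
tcp_pos: [0.6102, -0.3266, 0.1875]
ee_rot: [0.0, -0.597, 0.802, -0.001]
wrist_force: [-0.5, 0.3, 0.9]
width: 0.0683
finger_force: 0.0
```

drive_tool([
  [33,-10,0,0,0,0],
  [33,-10,0,0,0,0],
  [33,-10,0,0,0,0],
  [0,0,0,0,0,0],
  [0,0,0,0,0,0],
])

```text
t: 29.18
tcp_pos: [0.6096, -0.4315, 0.1832]
ee_rot: [-0.0, -0.596, 0.803, 0.0]
wrist_force: [0.6, -0.3, -0.0]
width: 0.0687
finger_force: 0.0
```

```bash
python3 look.py; python3 - <<'E'
from h import *
p=snapshot('top');q=snapshot('scene')
c=np.hstack([cv2.resize(p['pixels'][190:310,300:460],(480,360),interpolation=2),cv2.resize(q['pixels'][170:290,280:386],(318,360),interpolation=2)])
cv2.imwrite('pics/fin.png',c[:,:,::-1])
E
```

```text
t 29.1833 tcp [ 0.6096 -0.4315  0.1832] yaw -1.865 z [-0.001  0.    -1.   ] w 0.06869714689470754 q [-0.35  0.44  0.46  0.   -1.6   0.06]
```

View pics/fin.png

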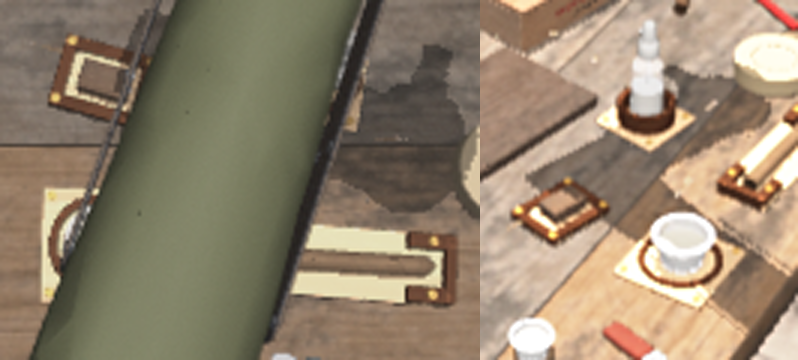

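The last picture shows all four in their rests: the sprayer upright in the collar at (648,90), the cup in the dish at (683,245), the block in the pocket at (562,205) and the cigar between the rails at (770,150). The arm is clear of everything.

```bash
python3 -c "
from workcell import sign_off; print(sign_off())"
```

```text
the job is handed in; nothing more can be done
None
```

The sprayer, cup, block and cigar each sit in their own rest, and I handed the job in at about 29 s. I checked the result by camera only; the hand-in gave no verdict.

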